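# Wind the rivet feeder and snap its key cap on

## Robot

A 6-joint arm with a two-finger parallel gripper is mounted at the origin on the work surface. World frame = base frame: x ahead of the robot, y to its left, z up, the work surface at z = 0. Lengths are in m, angles in degrees, forces in N, time in s.
With the tool pointing down it reaches from about 0.35 to 0.875 m from the base axis. Payload 4.2 kg.
Tool frame: the origin (TCP) lies at the very end of the fingers, on their centre line; the grasp point (between the pads) lies 19 mm behind it; z points along the fingers, y is the line along which they close (so a half turn about z gives the same grasp; the last joint's range is limited). The gripper opens to 87 mm and grips with 3 to 60 N. Pads are 19 mm wide; open, the fingers measure 117 mm over their backs; the gripper's body (75 mm by 190 mm) begins 51 mm behind the grasp point.
Start: joints at [-57.319, 22.042, 0.453, 0, -68.411, -14.817], TCP at [0.192, -0.595, 0.223] pointing down, gripper open.
Joint ranges: [-179.83, 179.83], [-69.29, 118.12], [-61.27, 80.66], [-181.25, 117.63], [-171.15, -9.14], [-177.46, 177.46]. Speed limits (degrees/s): [159.86, 159.86, 180, 180, 180, 180].

## Interface

Orientations are given as a 3x3 rotation matrix whose columns are the frame's x, y, z axes.
In Python, from station import sense, optics, r gives the robot as it stands. The module is installed in compiled form; this text tells all that it offers.
- The arm moves only by the shell command python3 -m pendant 'ROWS' [OPENING]. ROWS is JSON, a list that holds one entry, the list of rows, each a list of 4 numbers: the shift along the tool's x, y, z normalised to -1 to 1, where 1 is 100 mm, then the turn about the tool's z normalised to -1 to 1, where 1 is 2 rad. A call has 1 to 8 rows; each row is the pose to reach, as a shift and turn from the pose commanded when the call began, along the tool's axes at that moment; what a row does not reach only later rows make up. A row lasts 1/10 s, in which the tool goes at most 50 mm and 8.59 degrees, less where a joint would pass 70% of its speed; a pose out of reach is approached as far as the arm can. A call with a number of a shift or a turn outside -1 to 1 is refused whole. A call with a gripper value outside its range is refused whole. OPENING is the closure, from 0 (fully open) to 1 (shut), set as the call begins (- or left out, the last holds). The fingers move at their own pace and stop on an object; the grip force is fixed at half the most. Time passes only in rows, so rows that repeat a pose let the fingers close. It gives the time, the measured TCP pose, the force, the opening and the grip force at its end, in the units of the state.
- sense(): the state, without advancing time (a new reading comes with each control period).
- optics.capture(name): name is "side" or "top"; returns the picture (384x512x3 uint8, red, green, blue); there is no depth.
- optics.get_calibration(name): a dict with "camera_matrix" (3x3 intrinsics, pixels), "camera_from_world" (4x4, takes a point from world to camera coordinates). Camera axes: x right, y down, z forward; pixel columns grow to the right and rows downward; lengths in m; the calibration is good to about 2 mm. A picture is of the moment at which its call begins. get_calibration takes no time and is no camera call.
- r.finish_job(): hands the job in; it is judged then, once.
The state is a dict: "time_s": time; "joints": joint angles; "joint_velocities": joint speeds; "effort": joint torques, N m; "tcp_pos": TCP position; "ee_rot": TCP orientation; "wrist_force": force on the tool from outside, world axes, zero at the start; "moment": the same for the moment, N m; "gripper_width": opening from 0.0 (shut) to 1.0 (fully open); "gripper_force": force on a finger pad.
Only numpy, scipy, OpenCV 4.12 (cv2) and the standard library are available. Lean on these libraries where they do the work, as an engineer would, in place of code of your own. Each camera call takes 0.05 s, during which the arm holds its last target. There are 200 camera calls.

## Task

Get the spring-driven rivet feeder ready: wind its wing key clockwise (seen from above) all the way to its stop, then put the tall white nylon cap with the square knob over the key and press it down until it snaps past the spring clips and sits fully home on its seat. Finish while still holding the cap and pressing it firmly down on its seat: do not let go. Leave the other tools and the rivet cup where they are.

Things in the scene. Friction and masses are not known exactly. Their poses are not given: they have to be found in the camera images.
- feeder: Fixed grey rivet feeder, a flat box 190 x 116 mm on a 214 x 140 mm flange, deck 55 mm above the bench. Origin on the bench under the key's axis; x axis runs from the key to the open hopper (68 to 120 mm from the axis, 100 mm wide, rim 85 mm above the bench), z up. From the key axis the box reaches 65 mm to -x, 125 mm to +x, 58 mm to each side.
- key_grip (a point): Centre of the steel key's wing, 105 mm above the bench, on the vertical key axis; turns with the key. The wing is an upright plate 40 mm long (this point's x), 9 mm thick (its y), 26 mm high (92 to 118 mm above the bench); pinch it across its thickness. Below it is a 10 mm thick shaft down to the boss top, 73 mm above the bench.
- key (a joint): Turn of the key in rad, growing clockwise seen from above; at 0 the wing lies along the feeder's x axis. Hard stop at 2.8 rad = fully wound. Starts between 0 and 0.45. Turning takes 0.09 to 0.13 N m, rising as the spring is wound; an inner brake holds the key wherever it is left, so it may be let go between partial turns.
- seat: Flat round steel seat (58 mm across, 4 mm thick) on the feeder's deck round the foot of the boss; the cap's rim must come to rest on it. Origin at the centre of its underside.
- seat_top (a point): Centre of the seat's upper face, 59 mm above the bench, on the key axis. Around it, at 45, 135, 225, 315 degrees to the feeder's x, stand four steel spring clips: noses that leave a round opening 59 mm wide, tops 74 mm above the bench, each yielding outward up to 5 mm. A tapered boss in the middle (49 mm wide at its foot, 34 mm on top, 14 mm high) centres the cap.
- cap: Loose white nylon cap, 90 g: tube closed on top, open below, standing rim down on the bench; 57 mm outer, 52 mm inner diameter, 64 mm deep inside, top face 68 mm above the rim, then a square knob 24 x 24 x 30 mm (98 mm in all). A bead 64 mm across runs round it 5 mm above the rim. Origin at the rim's centre, z up, x and y square to the knob's faces.
- cap_knob (a point): Centre of the cap's square knob, 83 mm above the cap's rim (15 mm above the cap's top face); axes as the cap's.
- cap_rim (a point): Centre of the cap's rim plane (its lower edge). Pressed down over the key, the bead meets the clips when the rim is about 11 mm above the seat; the push rises to 8 to 15 N at about 8 mm, then drops suddenly: below about 5 mm the clips pull the cap down until the rim rests on the seat, and only then does pushing on raise the force again.
- cup: Loose white nylon rivet cup, open on top and with no knob, 68 mm across, 58 mm high; leave it alone. Origin under its centre.
- bucking_bar: Loose brass bucking bar, 90 x 36 mm (x, y), 22 mm high, 42 mm at its +x end; leave it alone. Origin under its centre.
- squeezer: Loose steel rivet squeezer with orange grips lying on the bench, 255 mm long and up to 110 mm wide, 27 mm high; leave it alone. Origin between the handles, its x axis points to the jaw.
- cleco_pliers: Loose chrome cleco pliers lying on the bench, 190 mm long, 64 mm wide, 16 mm high; leave them alone. x axis points to the nose.
- rivet_set: Loose dark steel rivet set standing upright, 30 mm across its foot, 58 mm high; leave it alone. Origin under its centre.
Mind the look-alikes: they are no part of the job. Leave any black or red look-alike of the cap alone.

How it is judged (in metres and radians):
On the way, in this order (a step that is already met when the one before it is completed fails the run):
1. the key is wound to its stop, within about 0.2 rad (value of joint key above 2.6 rad), for 0.2 s.
2. the cap is lifted clear of the bench by the gripper (height (world z) of cap_rim above 0.07 m and contact force between the fingers and cap above 0.5 N), for 0.2 s.
3. the cap is snapped home on the seat (z of cap_rim in the frame of seat_top below 0.003 m and horizontal distance between cap_rim and seat_top below 0.004 m), for 0.2 s.
At the end, for the whole second after the job is handed in: The key is still wound (above 2.55 rad of 2.8), the cap sits snapped home over it (rim within 3 mm of the seat, centred within 4 mm, tilted less than 0.08 rad), and the gripper still holds it and presses it on the seat with more than 4 N (all of step 3 and value of joint key above 2.55 rad and z of cap_rim in the frame of seat_top above -0.003 m and angle between cap's own z axis and vertical below 0.08 rad and contact force between cap and seat above 4 N and contact force between the fingers and cap above 2 N); the arm keeps its last pose, push and grip.
It fails at once if another tool or the rivet cup is moved by more than 30 mm (distance of any of cup, bucking_bar, squeezer, cleco_pliers, rivet_set from where it was at the start of the episode above 0.03 m).
It also fails if it takes over 72 s, if anything falls off the work surface, if the arm or the gripper's body presses on something with over 40 N, if the wrist force passes 120 N, or if a joint passes its speed limit or range.

## Working session

There is one attempt and no reset: what is moved stays moved. The work goes in short steps, Python scripts to look and compute and a shell command to move; the robot and the scene stay as the last step left them, time stands still between calls to the robot, and variables do not carry over. Pictures are saved under pics/ and viewed, at most 10 in all, crops included, and the job is handed in when it is done.

```bash
mkdir -p pics; cat > h.py <<'E'
import numpy as np, cv2
from station import sense, optics, r
def ray(name,u,v,z):
    c=optics.get_calibration(name);K=np.array(c["camera_matrix"]);T=np.array(c["camera_from_world"])
    R=T[:3,:3];o=-R.T@T[:3,3];d=R.T@np.linalg.solve(K,[u,v,1]);return o+d*(z-o[2])/d[2]
def proj(name,p):
    c=optics.get_calibration(name);K=np.array(c["camera_matrix"]);T=np.array(c["camera_from_world"])
    q=K@(T[:3,:3]@np.array(p)+T[:3,3]);return q[:2]/q[2]
def snap(name,fn):
    im=np.array(optics.capture(name));cv2.imwrite("pics/"+fn,cv2.cvtColor(im,cv2.COLOR_RGB2BGR));return im
E
python3 - <<'E'
from h import *
np.set_printoptions(precision=3,suppress=True)
a=snap("top","t0.png");b=snap("side","s0.png")
cv2.imwrite("pics/a0.png",cv2.resize(cv2.cvtColor(a,cv2.COLOR_RGB2BGR),(800,600)))
cv2.imwrite("pics/b0.png",cv2.resize(cv2.cvtColor(b,cv2.COLOR_RGB2BGR),(800,600)))
for n in("top","side"):
    c=optics.get_calibration(n);T=np.array(c["camera_from_world"]);print(n,c["camera_matrix"],-T[:3,:3].T@T[:3,3],T[:3,:3])
print(sense())
E
```

```text
top [[384.896   0.    255.944]
 [  0.    384.896 191.068]
 [  0.      0.      1.   ]] [ 0.478 -0.021  1.358] [[-0.021 -1.     0.023]
 [-0.996  0.019 -0.082]
 [ 0.082 -0.025 -0.996]]
side [[482.39    0.    242.845]
 [  0.    482.39  189.434]
 [  0.      0.      1.   ]] [0.087 0.956 0.878] [[-0.893 -0.451  0.003]
 [-0.266  0.522 -0.81 ]
 [ 0.364 -0.724 -0.586]]
{'time_s': 0.1, 'joints': array([-57.319,  22.087,   0.388,  -0.024, -68.409, -14.816]), 'joint_velocities': array([-0.054, -0.092,  0.226,  0.144, -0.087,  0.029]), 'effort': array([  0.   , -39.169,  18.794,   4.232,   0.013,  -0.   ]), 'tcp_pos': array([ 0.192, -0.594,  0.222]), 'ee_rot': array([[-0.952, -0.307, -0.001],
       [-0.307,  0.952,  0.002],
       [ 0.   ,  0.002, -1.   ]]), 'wrist_force': array([-0.521,  0.858, -1.268]), 'moment': array([-0.006, -0.01 , -0.024]), 'gripper_force': 0.0, 'gripper_width': 0.9963144487866276}
```

View pics/a0.png

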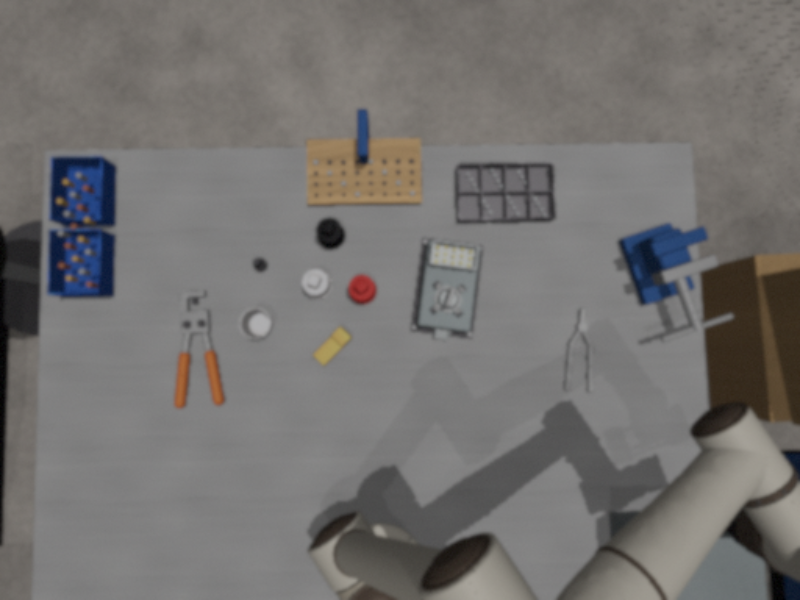

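View pics/b0.png

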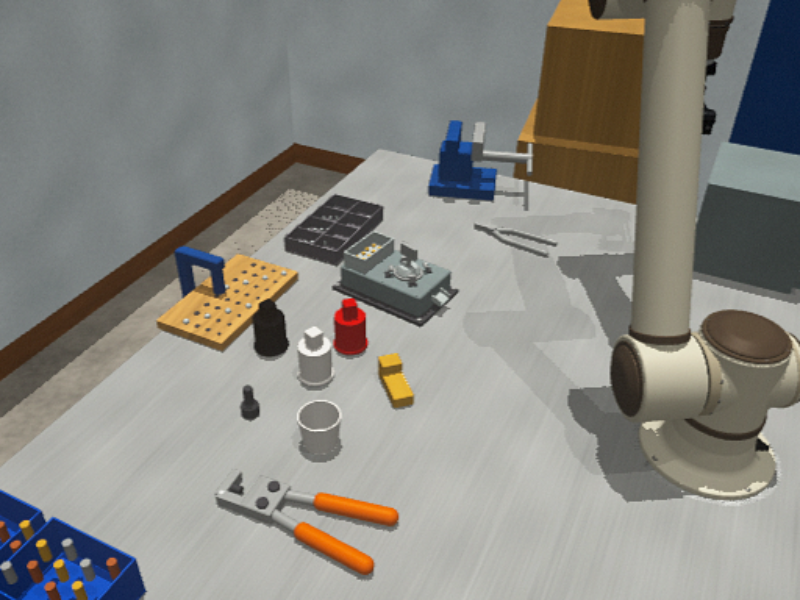

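The top view shows the feeder at about (448,290)/800 with its hopper upward (+x). The white knobbed cap is at (315,282), red and black look-alikes at (362,289) and (330,233), and the cup at (257,323). Next, close crops.

```bash
python3 - <<'E'
import cv2,numpy as np
a=cv2.imread("pics/t0.png");b=cv2.imread("pics/s0.png")
f=lambda im,x,y,w,h:cv2.resize(im[y:y+h,x:x+w],(400,300),interpolation=cv2.INTER_CUBIC)
cv2.imwrite("pics/c0.png",np.vstack([np.hstack([f(a,250,145,80,60+15),f(a,180,155,80,60)]),np.hstack([f(b,210,145,88,66),f(b,160,180,88,66)])]))
E
```

```text
(no output)
```

View pics/c0.png

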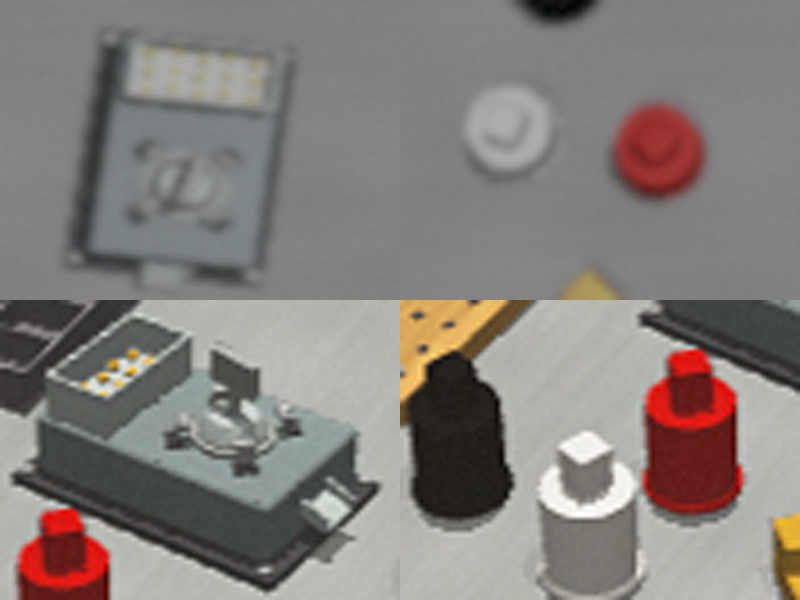

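The feeder crop shows clips around the key, centred near top pixel (286.8,191), with the wing lying near the feeder's x axis. The white cap's knob is at about (201.6,180.4) in the top view, and its diamond-shaped top face is clear in the side view.

```bash
python3 - <<'E'
from h import *
np.set_printoptions(precision=4,suppress=True)
S=lambda x,y:(210+x/4.545,145+(y-300)/4.545)
C=lambda x,y:(160+(x-400)/4.545,180+(y-300)/4.545)
A=lambda x,y:(250+x/5,145+y/4)
B=lambda x,y:(180+(x-400)/5,155+y/5)
print("clips top",ray("top",*A(184,184),.072))
cl=[ray("top",*A(*p),.07) for p in((148,148),(230,155),(137,212),(220,222))];print(np.array(cl))
fl=[ray("top",*A(*p),.01) for p in((110,38),(288,52),(75,258),(255,275))];print("flange",np.array(fl))
for i,j in((2,0),(3,1)): d=fl[i]-fl[j];print(np.linalg.norm(d),np.degrees(np.arctan2(-d[1],-d[0])))
w=[ray("side",*S(*p),.118) for p in((211,345),(259,375))];print("wing",np.array(w),np.mean(w,0));d=w[0]-w[1];print(np.linalg.norm(d),np.degrees(np.arctan2(d[1],d[0])))
w=[ray("top",*A(*p),.118) for p in((190,158),(177,207))];d=w[0]-w[1];print("wing top",np.mean(w,0),np.linalg.norm(d),np.degrees(np.arctan2(d[1],d[0])))
k=np.array([ray("side",*C(*p),.098) for p in((558,447),(586,432),(614,450),(588,467))]);print(k,k.mean(0))
d=np.roll(k,-1,0)-k;print(np.linalg.norm(d,axis=1),np.degrees(np.arctan2(d[:,1],d[:,0]))%90)
print("knob top",ray("top",*B(508,127),.098),"cap face",ray("top",*B(509,130),.068))
print("red knob",ray("top",*B(658,148),.098))
E
```

```text
clips top [ 0.5818 -0.157   0.072 ]
[[ 0.6128 -0.1337  0.07  ]
 [ 0.6059 -0.1889  0.07  ]
 [ 0.559  -0.1249  0.07  ]
 [ 0.5495 -0.1806  0.07  ]]
flange [[ 0.7176 -0.1145  0.01  ]
 [ 0.703  -0.2407  0.01  ]
 [ 0.5232 -0.0852  0.01  ]
 [ 0.5058 -0.2112  0.01  ]]
0.1965775713318707 -8.55379477087484
0.19932978076760768 -8.508982637871823
wing [[ 0.6023 -0.1577  0.118 ]
 [ 0.5591 -0.1388  0.118 ]] [ 0.5807 -0.1483  0.118 ]
0.047203496889451295 -23.6759370750859
wing top [ 0.5793 -0.1519  0.118 ] 0.04078023490736382 -13.505384445915983
[[0.6367 0.1397 0.098 ]
 [0.6296 0.1206 0.098 ]
 [0.6069 0.1276 0.098 ]
 [0.6123 0.1474 0.098 ]] [0.6214 0.1338 0.098 ]
[0.0204 0.0237 0.0206 0.0257] [69.5867 72.8279 75.0159 72.3847]
knob top [0.6198 0.125  0.098 ] cap face [0.6212 0.1278 0.068 ]
red knob [0.6042 0.0269 0.098 ]
```

```bash
python3 -m pendant '[[[-1,0.6,0,0],[-1,0.6,0,0],[-1,0.6,0,0],[-1,0.6,0,0]]]' 0 
for i in 1; do :; done
python3 -m pendant '[[[-1,0.6,0,0],[-1,0.6,0,0],[-1,0.6,0,0],[-1,0.6,0,0]]]' >/dev/null
python3 -m pendant '[[[-1,0.6,0,0],[-1,0.6,0,0],[-1,0.6,0,0],[-1,0.6,0,0]]]' >/dev/null
python3 -m pendant '[[[-1,0.6,0,0],[-1,0.6,0,0],[-1,0.6,0,0],[-1,0.6,0,0]]]' >/dev/null
python3 -m pendant '[[[-1,0.6,0,0],[-1,0.6,0,0],[-1,0.6,0,0],[-1,0.6,0,0]]]'
python3 -m pendant '[[[0,0,0,-0.42],[0,0,0,-0.42],[0,0,0,-0.42],[0,0,0,-0.42],[0,0,0,-0.42],[0,0,0,-0.42]]]' 
python3 -c "from h import *;print(sense())"
```

```text
time_s: 0.5
tcp_pos: [0.2698, -0.5055, 0.2226]
ee_rot: [[-0.951, -0.31, 0.0], [-0.31, 0.951, 0.0], [-0.0, 0.0, -1.0]]
wrist_force: [-0.3, -0.5, -0.1]
gripper_width: 1.0
gripper_force: 0.0
time_s: 2.1
tcp_pos: [0.5761, -0.1562, 0.2219]
ee_rot: [[-0.952, -0.307, -0.001], [-0.307, 0.952, -0.0], [0.001, 0.0, -1.0]]
wrist_force: [-0.3, 0.4, -0.4]
gripper_width: 1.001
gripper_force: 0.0
time_s: 2.7
tcp_pos: [0.574, -0.1585, 0.2226]
ee_rot: [[-0.405, -0.914, -0.001], [-0.914, 0.405, -0.0], [0.001, 0.001, -1.0]]
wrist_force: [0.9, 0.1, -0.0]
gripper_width: 1.002
gripper_force: 0.0
{'time_s': 2.7, 'joints': array([ 1.39670748e-01,  1.91956148e+01, -3.84419615e+00,  1.27421400e-02,
       -6.70184929e+01, -2.40420096e+01]), 'joint_velocities': array([ 4.49873991e-02, -2.79169245e-02, -5.81766490e-04,  1.35557146e-02,
        2.01508124e-02,  4.90943827e+01]), 'effort': array([ 1.76076632e-02, -3.63117421e+01,  1.85565037e+01,  4.18573603e+00,
        4.76934656e-03, -4.07714238e-01]), 'tcp_pos': array([ 0.57398033, -0.15846401,  0.22258316]), 'ee_rot': array([[-4.05099122e-01, -9.14272206e-01, -1.01708418e-03],
       [-9.14272574e-01,  4.05099515e-01, -2.07221196e-04],
       [ 6.01476889e-04,  8.45947048e-04, -9.99999461e-01]]), 'wrist_force': array([ 0.9354512 ,  0.12541095, -0.00430007]), 'moment': array([0.04713488, 0.06800803, 0.00825135]), 'gripper_force': 0.0, 'gripper_width': 1.0022447738610796}
```

```bash
python3 -m pendant '[[[0,0,0,-0.42],[0,0,0,-0.42],[0,0,0,-0.42],[0,0,0,-0.42],[0,0,0,-0.42],[0,0,0,-0.42]]]' >/dev/null
python3 -m pendant '[[[0,0,0,-0.42],[0,0,0,-0.42],[0,0,0,-0.42],[0,0,0,-0.42],[0,0,0,-0.42],[0,0,0,-0.42]]]' 
python3 - <<'E'
from h import *
a=snap("top","t1.png");b=snap("side","s1.png")
s=sense();print(s["tcp_pos"],s["ee_rot"],s["joints"])
f=lambda im,x,y,w,h:cv2.resize(cv2.cvtColor(im,cv2.COLOR_RGB2BGR)[y:y+h,x:x+w],(400,400),interpolation=cv2.INTER_CUBIC)
cv2.imwrite("pics/c1.png",np.hstack([f(a,240,140,100,100),f(b,215,130,80,80)]))
E
```

```text
time_s: 3.9
tcp_pos: [0.574, -0.1584, 0.2226]
ee_rot: [[0.953, -0.303, -0.001], [-0.303, -0.953, -0.0], [-0.001, 0.001, -1.0]]
wrist_force: [-0.5, -0.5, 0.2]
gripper_width: 0.994
gripper_force: 0.0
[ 0.57417972 -0.1581676   0.22260869] [[ 9.51506975e-01 -3.07625953e-01 -8.65677875e-04]
 [-3.07626231e-01 -9.51507257e-01 -2.04860407e-04]
 [-7.60678402e-04  4.61231328e-04 -9.99999604e-01]] [ 1.69148019e-01  1.92012939e+01 -3.83196831e+00  1.25906483e-02
 -6.70163724e+01  7.19097012e+01]
```

View pics/c1.png

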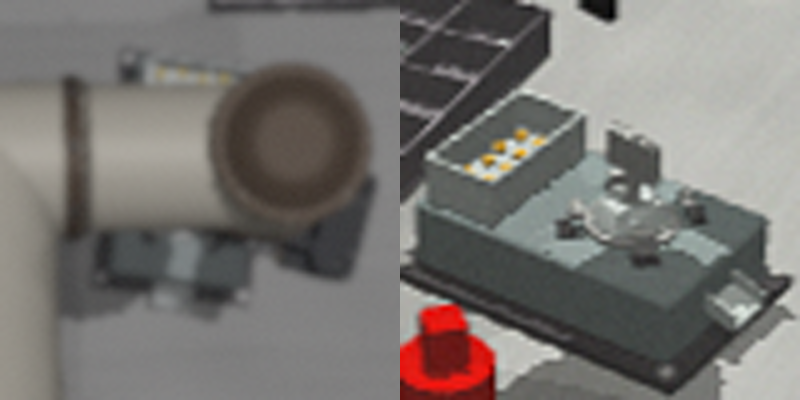

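The side crop shows the wing at (635,155), nearly along the tool's x. The top view is blocked by the arm. I'll descend and pinch.

```bash
python3 -m pendant '[[[0.06,-0.06,0.3,0],[0.06,-0.06,0.5,0],[0.06,-0.06,0.8,0],[0.06,-0.06,0.8,0]]]' >/dev/null
python3 -m pendant '[[[0,0,0.2,0],[0,0,0.4,0],[0,0,0.55,0],[0,0,0.55,0],[0,0,0.55,0]]]'
python3 - <<'E'
from h import *
b=snap("side","s2.png")
s=sense();print(s["tcp_pos"])
cv2.imwrite("pics/c2.png",cv2.resize(cv2.cvtColor(b,cv2.COLOR_RGB2BGR)[100:220,200:320],(600,600),interpolation=cv2.INTER_CUBIC))
E
```

```text
time_s: 4.9
tcp_pos: [0.5837, -0.1529, 0.089]
ee_rot: [[0.952, -0.306, 0.002], [-0.306, -0.952, -0.001], [0.002, 0.0, -1.0]]
wrist_force: [0.4, -0.0, 0.7]
gripper_width: 0.999
gripper_force: 0.0
[ 0.58410646 -0.15268848  0.08934316]
```

View pics/c2.png

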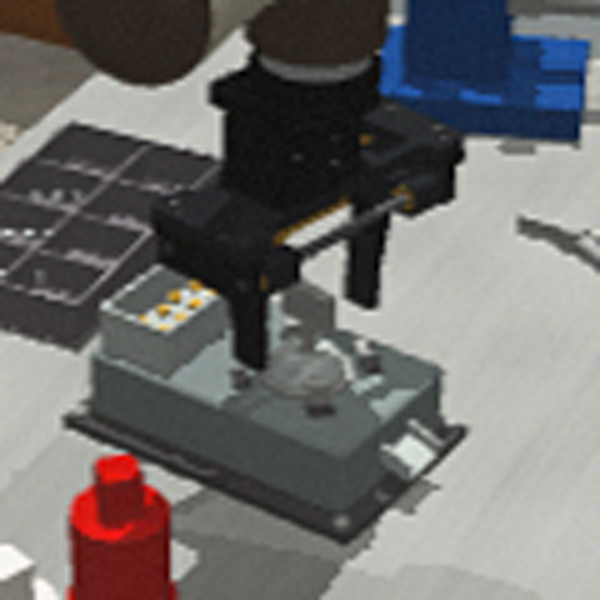

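The wing at (310,305) stands between the open fingers at (250,330) and (365,270). Closing.

```bash
python3 -m pendant '[[[0,0,0.03,0],[0,0,0.03,0],[0,0,0.03,0],[0,0,0.03,0],[0,0,0.03,0],[0,0,0.03,0],[0,0,0.03,0],[0,0,0.03,0]]]' 1;python3 -m pendant '[[[0,0,0,0],[0,0,0,0],[0,0,0,0],[0,0,0,0]]]'; python3 -c "from h import *;s=sense();print(s['tcp_pos'],s['moment'])"
```

```text
time_s: 5.75
tcp_pos: [0.5831, -0.152, 0.0845]
ee_rot: [[0.952, -0.305, -0.0], [-0.305, -0.952, -0.0], [-0.0, 0.0, -1.0]]
wrist_force: [-0.3, -0.6, 0.5]
gripper_width: 0.36
gripper_force: 0.0
time_s: 6.15
tcp_pos: [0.5815, -0.1567, 0.0845]
ee_rot: [[0.952, -0.306, -0.004], [-0.306, -0.952, -0.006], [-0.002, 0.007, -1.0]]
wrist_force: [-1.5, -17.1, -1.4]
gripper_width: 0.102
gripper_force: 30.0
[ 0.58146121 -0.15673462  0.08453625] [-5.08137315  0.6313864  -0.10868323]
```

```bash
python3 -m pendant '[[[0,0.05,0,0],[0,0.05,0,0],[0,0.05,0,0]]]'; python3 -c "from h import *;s=sense();print(s['tcp_pos'],s['moment'])"
```

```text
time_s: 6.45
tcp_pos: [0.5814, -0.1571, 0.0846]
ee_rot: [[0.952, -0.305, -0.001], [-0.305, -0.952, -0.0], [-0.0, 0.001, -1.0]]
wrist_force: [-0.7, -2.7, -0.1]
gripper_width: 0.102
gripper_force: 30.0
[ 0.58143472 -0.15709051  0.08455287] [-0.83133248  0.29842627 -0.0906005 ]
```

```bash
python3 -m pendant '[[[0,0,0,0.07],[0,0,0,0.14],[0,0,0,0.21],[0,0,0,0.28],[0,0,0,0.35],[0,0,0,0.42],[0,0,0,0.49],[0,0,0,0.49]]]'; python3 -c "from h import *;s=sense();print(s['tcp_pos'],s['moment'])"
```

```text
time_s: 7.25
tcp_pos: [0.5844, -0.1544, 0.0846]
ee_rot: [[0.277, -0.961, 0.006], [-0.961, -0.277, 0.002], [-0.0, -0.006, -1.0]]
wrist_force: [4.7, 5.9, -2.6]
gripper_width: 0.102
gripper_force: 30.0
[ 0.58437656 -0.15442067  0.08458724] [ 1.71429688 -1.03584856  0.00769041]
```

```bash
python3 -m pendant '[[[0.02,-0.04,0,0],[0.02,-0.04,0,0],[0.02,-0.04,0,0.07],[0.02,-0.04,0,0.14],[0.02,-0.04,0,0.21],[0.02,-0.04,0,0.28],[0.02,-0.04,0,0.28]]]'; python3 -c "from h import *;s=sense();print(s['tcp_pos'],s['moment'],s['joints'])"
```

```text
time_s: 7.95
tcp_pos: [0.5868, -0.1545, 0.0845]
ee_rot: [[-0.277, -0.961, 0.002], [-0.961, 0.277, 0.003], [-0.003, -0.001, -1.0]]
wrist_force: [-0.4, 9.7, 1.1]
gripper_width: 0.103
gripper_force: 30.0
[ 0.58681695 -0.1545254   0.08451964] [ 2.5919701   0.05887276 -0.013922  ] [  0.42429555  27.56729998 -12.21518934  -0.22704905 -50.1266665
 -16.33191508]
```

```bash
python3 -m pendant '[[[0,-0.01,0,0.07],[0,-0.02,0,0.14],[0,-0.02,0,0.21],[0,-0.03,0,0.28],[-0.01,-0.04,0,0.35],[-0.01,-0.04,0,0.42],[-0.01,-0.04,0,0.48],[-0.01,-0.04,0,0.48]]]'; python3 -c "from h import *;s=sense();print(s['tcp_pos'],s['moment'],s['joints'])"
```

```text
time_s: 8.75
tcp_pos: [0.5898, -0.1571, 0.0845]
ee_rot: [[-0.945, -0.326, -0.001], [-0.326, 0.945, 0.0], [0.001, 0.001, -1.0]]
wrist_force: [-1.4, 1.3, 1.3]
gripper_width: 0.103
gripper_force: 30.0
[ 0.58978088 -0.15710555  0.08454033] [ 0.420844    0.44699638 -0.05864634] [ 2.51147327e-01  2.79017333e+01 -1.16816798e+01 -2.68413222e-02
 -5.04716862e+01 -7.11776814e+01]
```

```bash
python3 -m pendant '[[[0,0,0,0.03],[0,0,0,0.06],[0,0,0,0.09],[0,0,0,0.11],[0,0,0,0.11],[0,0,0,0.11]]]'; python3 -c "from h import *;s=sense();print(s['tcp_pos'],s['moment'],s['joints'])"
```

```text
time_s: 9.35
tcp_pos: [0.59, -0.1577, 0.0845]
ee_rot: [[-0.993, -0.115, -0.001], [-0.115, 0.993, -0.0], [0.001, -0.0, -1.0]]
wrist_force: [-1.9, -0.0, 0.8]
gripper_width: 0.104
gripper_force: 30.0
[ 0.58999738 -0.15772817  0.08454121] [-0.28899019  0.3543376   0.52251376] [ 2.14610982e-01  2.79171450e+01 -1.16763188e+01  3.32271638e-02
 -5.04388290e+01 -8.36122326e+01]
```

The moment rose to 0.52 N m, so the key is on its stop. I'll release, rise, and go to the cap.

```bash
python3 -m pendant '[[[0,0,0,0],[0,0,0,0],[0,0,0,0],[0,0,0,0],[0,0,-0.2,0],[0,0,-0.6,0],[0,0,-1,0],[0,0,-1,0]]]' 0.4
python3 -m pendant '[[[-0.22,0.94,-0.2,0],[-0.22,0.94,-0.2,0],[-0.22,0.94,-0.2,0]]]' >/dev/null
python3 -m pendant '[[[-0.22,0.94,0,0],[-0.22,0.94,0,0],[-0.22,0.94,0,0]]]' >/dev/null
python3 -m pendant '[[[-0.2,0.93,0,0],[-0.2,0.93,0,0],[-0.2,0.93,0,0]]]' >/dev/null
python3 -m pendant '[[[0,0,0,-0.58],[0,0,0,-0.58],[0,0,0,-0.58],[0,0,0,-0.58],[0,0,0,-0.58],[0,0,0,-0.58],[0,0,0,-0.58],[0,0,0,-0.58]]]' 
python3 - <<'E'
from h import *
b=snap("side","s3.png")
s=sense();print(s["tcp_pos"],s['joints'])
for p in [(s['tcp_pos'])]: print(proj("side",p))
E
```

```text
time_s: 10.15
tcp_pos: [0.594, -0.1584, 0.1915]
ee_rot: [[-0.994, -0.113, 0.013], [-0.113, 0.994, -0.002], [-0.013, -0.004, -1.0]]
wrist_force: [0.9, -0.0, 0.1]
gripper_width: 0.595
gripper_force: 0.0
time_s: 11.85
tcp_pos: [0.6222, 0.1277, 0.2041]
ee_rot: [[-0.29, -0.957, -0.001], [-0.957, 0.29, -0.0], [0.0, 0.001, -1.0]]
wrist_force: [-0.6, -0.3, -0.5]
gripper_width: 0.6
gripper_force: 0.0
[0.62226942 0.12768083 0.20409484] [ 2.61619100e+01  2.37712828e+01  4.47854702e-01 -7.28529902e-03
 -6.67164713e+01 -4.29106762e+01]
[199.92184698 177.63028928]
```

```bash
python3 -m pendant '[[[0,0,0.4,0],[0,0,0.84,0],[0,0,0.84,0],[0,0,0.84,0]]]'
python3 - <<'E'
from h import *
b=snap("side","s4.png");a=snap("top","t4.png")
f=lambda im,x,y,w,h:cv2.resize(cv2.cvtColor(im,cv2.COLOR_RGB2BGR)[y:y+h,x:x+w],(400,400),interpolation=cv2.INTER_CUBIC)
cv2.imwrite("pics/c4.png",np.hstack([f(a,250,150,80,80),f(b,160,170,80,80)]))
s=sense();print(s["tcp_pos"],proj("side",s["tcp_pos"]))
E
```

```text
time_s: 12.3
tcp_pos: [0.6227, 0.1279, 0.1207]
ee_rot: [[-0.295, -0.955, -0.001], [-0.955, 0.295, -0.001], [0.002, 0.0, -1.0]]
wrist_force: [0.1, -0.2, 1.6]
gripper_width: 0.6
gripper_force: 0.0
[0.62420249 0.12889717 0.12320731] [200.5941456  203.69580548]
```

View pics/c4.png

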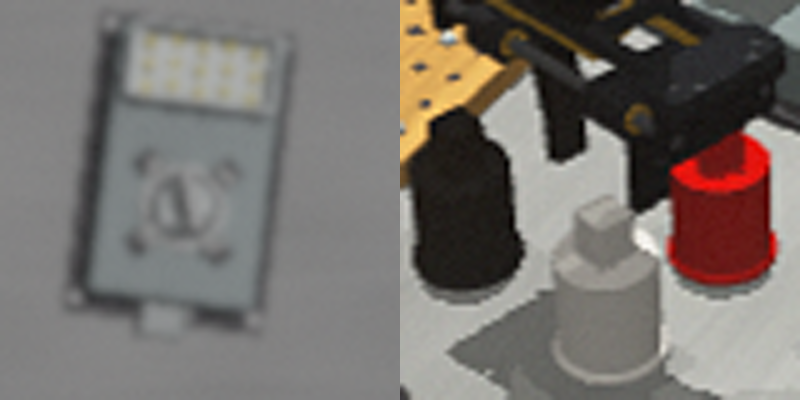

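The left crop shows the wing now leaning the other way, (168,185) to (190,230), so the key is wound. The right crop shows the knob top at about (605,212), below the fingers at (570,155) and (645,205).

```bash
python3 - <<'E'
from h import *
np.set_printoptions(precision=4,suppress=True)
C=lambda x,y:(160+(x-400)/5,170+y/5)
k=np.array([ray("side",*C(*p),.098) for p in((575,210),(606,194),(637,213),(606,232))]);print(k,k.mean(0))
print("cap circle centre",ray("side",*C(608,252),.068))
a=cv2.imread("pics/t0.png");
g=cv2.cvtColor(a,cv2.COLOR_BGR2GRAY)[160:205,180:222];m=(g>165).astype(np.uint8)
c=max(cv2.findContours(m,0,2)[0],key=cv2.contourArea);(x,y),r_=cv2.minEnclosingCircle(c);print(x+180,y+160,r_,ray("top",x+180,y+160,.06))
print(sense()['tcp_pos'])
E
```

```text
[[0.6369 0.1382 0.098 ]
 [0.6295 0.1194 0.098 ]
 [0.6071 0.1258 0.098 ]
 [0.6134 0.1464 0.098 ]] [0.6217 0.1324 0.098 ]
cap circle centre [0.6241 0.1291 0.068 ]
201.20689582824707 179.7241382598877 7.319061279296875 [0.6264 0.1307 0.06  ]
[0.6242 0.1289 0.1232]
```

```bash
python3 -m pendant '[[[-0.02,0,0.25,0],[-0.02,0,0.48,0],[-0.02,0,0.48,0],[-0.02,0,0.48,0]]]' >/dev/null
python3 -m pendant '[[[0,0,0,0],[0,0,0,0],[0,0,0,0],[0,0,0,0],[0,0,0,0],[0,0,0,0],[0,0,0,0],[0,0,0,0]]]' 1
python3 - <<'E'
from h import *
s=sense();print(s["tcp_pos"],s["moment"])
E
```

```text
time_s: 13.6
tcp_pos: [0.6233, 0.1307, 0.0729]
ee_rot: [[-0.294, -0.956, 0.001], [-0.956, 0.294, 0.0], [-0.0, -0.001, -1.0]]
wrist_force: [0.3, 0.5, 1.4]
gripper_width: 0.272
gripper_force: 29.8
[0.62332027 0.13071507 0.07289316] [0.16253477 0.02029486 0.01096066]
```

```bash
python3 -m pendant '[[[0,0,-0.3,0],[0,0,-0.7,0],[0,0,-1,0],[0,0,-1,0]]]' >/dev/null
python3 -m pendant '[[[0,0,-0.4,0],[0,0,-0.4,0],[0,0,-0.4,0],[0,0,-0.4,0]]]'
python3 - <<'E'
from h import *
b=snap("side","s5.png");s=sense();t=s["tcp_pos"];print(t,s["gripper_width"])
base=t-[0,0,.0729];print("expected rim centre px",proj("side",base),"face centre",proj("side",base+[0,0,.068]))
# expected silhouette extremes of body at mid height
for dz in(.02,.03,.04,.05,.06):
    c=base+[0,0,dz];v=np.array([proj("side",c+.0285*np.array([np.cos(q),np.sin(q),0])) for q in np.linspace(0,6.28,90)]);print(dz,v[:,0].min().round(1),v[:,0].max().round(1),proj("side",c).round(1))
x,y=proj("side",base+[0,0,.035]).astype(int);print(x,y)
cv2.imwrite("pics/c5.png",cv2.resize(cv2.cvtColor(b,cv2.COLOR_RGB2BGR)[y-40:y+40,x-40:x+40],(600,600),interpolation=cv2.INTER_CUBIC))
E
```

```text
time_s: 14.4
tcp_pos: [0.6218, 0.1303, 0.2105]
ee_rot: [[-0.295, -0.956, -0.004], [-0.956, 0.295, -0.001], [0.002, 0.003, -1.0]]
wrist_force: [-0.0, -0.3, -1.7]
gripper_width: 0.276
gripper_force: 29.8
[0.62189006 0.13023459 0.21037138] 0.27589606656475807
expected rim centre px [200.83253116 199.78456407] face centre [199.49164923 177.73206202]
0.02 189.1 211.8 [200.4 193.4]
0.03 188.8 211.6 [200.3 190.2]
0.04 188.6 211.5 [200.1 187. ]
0.05 188.3 211.4 [199.9 183.7]
0.06 188.1 211.2 [199.7 180.4]
200 188
```

View pics/c5.png

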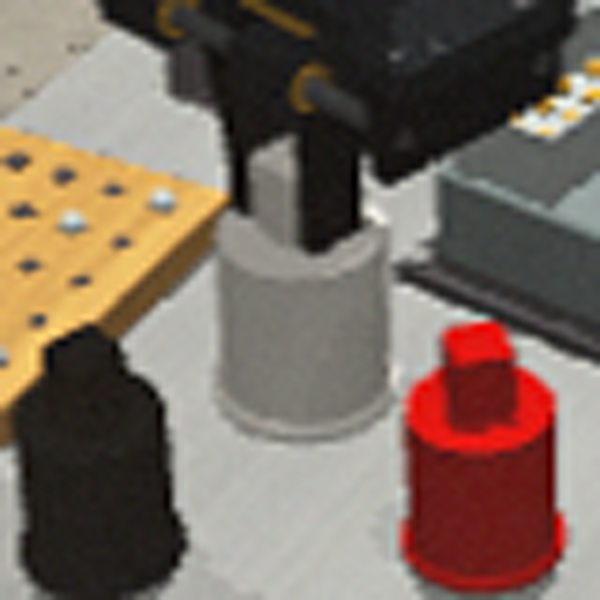

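The body edges are at 188.9 and 211.9 px, against 188.7 and 211.5 expected, so the cap hangs centred and upright. Moving over the key.

```bash
python3 -m pendant '[[[0.3,-0.05,0,0],[0.7,-0.12,0,0],[0.96,-0.17,0,0],[0.96,-0.17,0,0]]]' >/dev/null
python3 -m pendant '[[[0.4,-0.07,0,0],[0.8,-0.14,0,0],[0.96,-0.17,0,0],[0.96,-0.17,0,0]]]' >/dev/null
python3 -m pendant '[[[0.4,-0.07,0,0],[0.8,-0.14,0,0],[0.95,-0.16,0,0],[0.95,-0.16,0,0],[0.95,-0.16,0,0],[0.95,-0.16,0,0]]]'
python3 - <<'E'
from h import *
s=sense();t=s["tcp_pos"];d=np.array([.5856,-.1583])-t[:2];R=np.array(s["ee_rot"]);print(t,s["gripper_width"],s['wrist_force'],"tool dx,dy (units)",(R[:2,:2].T@d)*10)
E
```

```text
time_s: 15.85
tcp_pos: [0.5866, -0.157, 0.2123]
ee_rot: [[-0.293, -0.956, -0.0], [-0.956, 0.293, 0.0], [-0.0, 0.0, -1.0]]
wrist_force: [-0.3, 0.3, -1.5]
gripper_width: 0.274
gripper_force: 29.8
[ 0.58661652 -0.15701962  0.21232545] 0.27427470005845583 [-0.27406267  0.26323459 -1.5397717 ] tool dx,dy (units) [0.01522031 0.00596758]
```

```bash
python3 -m pendant '[[[0.015,0.006,0.1,0],[0.015,0.006,0.25,0],[0.015,0.006,0.4,0],[0.015,0.006,0.55,0],[0.015,0.006,0.62,0],[0.015,0.006,0.62,0],[0.015,0.006,0.62,0]]]'
python3 - <<'E'
from h import *
b=snap("side","s6.png");s=sense();t=s["tcp_pos"];print(t,s["moment"])
x,y=proj("side",t-[0,0,.06]).astype(int)
cv2.imwrite("pics/c6.png",cv2.resize(cv2.cvtColor(b,cv2.COLOR_RGB2BGR)[y-35:y+35,x-35:x+35],(600,600),interpolation=cv2.INTER_CUBIC))
E
```

```text
time_s: 16.55
tcp_pos: [0.5856, -0.1595, 0.1509]
ee_rot: [[-0.294, -0.956, 0.001], [-0.956, 0.294, -0.0], [0.0, -0.001, -1.0]]
wrist_force: [0.2, -0.6, -0.9]
gripper_width: 0.273
gripper_force: 29.8
[ 0.58584498 -0.15956729  0.15131249] [0.01915096 0.06756243 0.00568533]
```

View pics/c6.png

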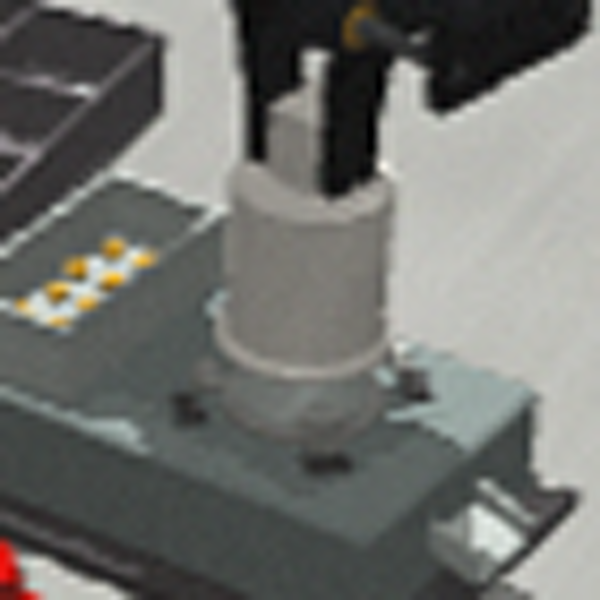

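The cap at (305,290) hangs right over the boss at (303,390), wing inside, with no contact force. Pressing down in small steps.

```bash
python3 -m pendant '[[[-0.01,0,0.02,0],[-0.01,0,0.04,0],[-0.01,0,0.06,0],[-0.01,0,0.06,0]]]'
python3 -m pendant '[[[0,0,0.02,0],[0,0,0.04,0],[0,0,0.04,0]]]'
```

```text
time_s: 17.0
tcp_pos: [0.5853, -0.1587, 0.1443]
ee_rot: [[-0.295, -0.956, -0.001], [-0.956, 0.295, 0.0], [0.0, 0.001, -1.0]]
wrist_force: [-1.1, -0.2, -0.9]
gripper_width: 0.272
gripper_force: 29.8
time_s: 17.3
tcp_pos: [0.5859, -0.1586, 0.1421]
ee_rot: [[-0.294, -0.956, 0.001], [-0.956, 0.294, -0.0], [-0.0, -0.002, -1.0]]
wrist_force: [-2.5, 1.8, 6.1]
gripper_width: 0.273
gripper_force: 29.8
```

```bash
python3 -m pendant '[[[0,0,0.02,0],[0,0,0.04,0],[0,0,0.04,0]]]'
python3 -m pendant '[[[0,0,0.02,0],[0,0,0.04,0],[0,0,0.04,0]]]'; python3 -c "from h import *;s=sense();print(s['tcp_pos'],s['moment'])"
```

```text
time_s: 17.6
tcp_pos: [0.5866, -0.1588, 0.1399]
ee_rot: [[-0.293, -0.956, 0.004], [-0.956, 0.293, -0.001], [-0.0, -0.004, -1.0]]
wrist_force: [-2.1, 2.1, 10.8]
gripper_width: 0.27
gripper_force: 29.9
time_s: 17.9
tcp_pos: [0.5849, -0.1585, 0.1317]
ee_rot: [[-0.295, -0.955, -0.001], [-0.955, 0.295, 0.001], [-0.0, 0.001, -1.0]]
wrist_force: [1.0, -0.1, 1.9]
gripper_width: 0.274
gripper_force: 29.9
[ 0.58488204 -0.1585128   0.13172488] [ 0.12193911 -0.18077636  0.02357417]
```

Snapped: 10.8 N dropped to 1.9 N at TCP z 0.1317, against about 0.132 expected for home. Now a firm press.

```bash
python3 -m pendant '[[[0,0,0.02,0],[0,0,0.04,0],[0,0,0.06,0],[0,0,0.06,0],[0,0,0.06,0]]]'; python3 -c "
from h import *
b=snap('side','s7.png');s=sense();t=s['tcp_pos'];print(t,s['wrist_force'],s['moment'])
x,y=proj('side',t-[0,0,.05]).astype(int)
cv2.imwrite('pics/c7.png',cv2.resize(cv2.cvtColor(b,cv2.COLOR_RGB2BGR)[y-35:y+35,x-35:x+35],(600,600),interpolation=cv2.INTER_CUBIC))"
```

```text
time_s: 18.4
tcp_pos: [0.5864, -0.1587, 0.1312]
ee_rot: [[-0.293, -0.956, 0.003], [-0.956, 0.293, -0.002], [0.001, -0.003, -1.0]]
wrist_force: [-6.0, 4.1, 18.7]
gripper_width: 0.272
gripper_force: 30.0
[ 0.58639225 -0.15867437  0.13117903] [-5.50910495  5.30258125 18.27420479] [ 1.48521228  2.24390007 -0.07107752]
```

View pics/c7.png

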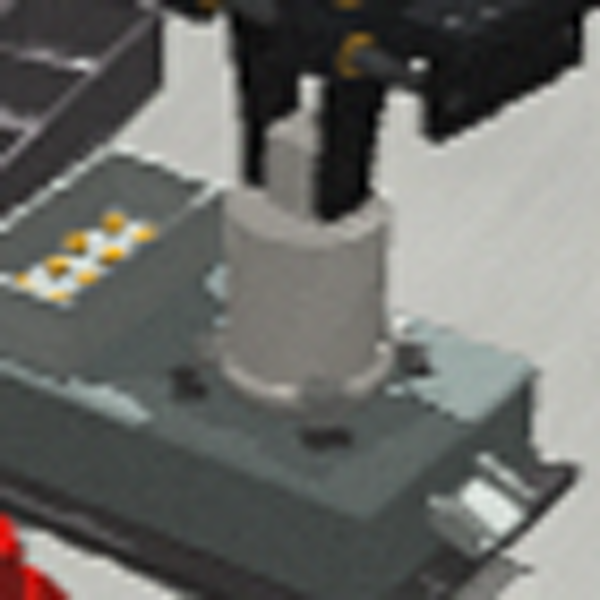

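The cap's rim is level at about (310,395), seated inside the clips, and pressed with about 18 N. Handing in.

```bash
python3 -c "from station import r;print(r.finish_job())"
```

```text
the job is handed in; nothing more can be done
None
```

The key is wound to its stop, and the white cap is snapped home on its seat, still held and pressed down with about 18 N; the job is handed in, but no verdict came back.

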